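# Dispense three chestnuts into the pan

## Robot

A 6-joint arm with a two-finger parallel gripper is mounted at the origin on the work surface. World frame = base frame: x ahead of the robot, y to its left, z up, the work surface at z = 0. Lengths are in m, angles in rad, forces in N, time in s.
With the tool pointing down it reaches from about 0.275 to 0.725 m from the base axis. Payload 15.9 kg.
Tool frame: the origin (TCP) lies at the very end of the fingers, on their centre line; the grasp point (between the pads) lies 19 mm behind it; z points along the fingers, y is the direction in which the jaws open and shut (so a half turn about z gives the same grasp; the last joint's range is limited). The gripper opens to 85 mm and grips with 20 to 120 N. Pads are 22 mm wide; open, the fingers measure 114 mm over their backs; the gripper's body (76 mm by 85 mm) begins 54 mm behind the grasp point. The pads swing forward as they close: fully open they stand 13 mm farther back than shut.
Start: joints at [1.263, 0.213, -0.034, 1.323, 0, 1.571], TCP at [0.151, 0.476, 0.231] pointing down, gripper open.
Joint ranges: [-2.98, 2.98], [-0.74, 1.72], [-1.14, 1.35], [-2.1, 2.04], [-1.57, 1.44], [-3.14, 3.14]. Speed limits (rad/s): [1.89, 1.89, 2.39, 2.57, 3.14, 3.14].

## Interface

Orientations are given as [roll, pitch, yaw] about the fixed x, y, z axes, in that order (R = Rz(yaw) Ry(pitch) Rx(roll)).
In Python, from station import manip, eyes gives the robot as it stands. The module is installed in compiled form; this text tells all that it offers.
- The arm moves only by the tool move_arm, never from a script. Its argument "motion" is a list of rows, each a list of 5 numbers: the shift along the tool's x, y, z in mm, then the turn about the tool's z in rad, then the closure, from 0 (fully open) to 1 (shut). In form: [[tx, ty, tz, spin, gripper], ...]. A call has exactly 8 rows; each row is the pose to reach, as a shift and turn from the pose commanded when the call began, along the tool's axes at that moment; what a row does not reach only later rows make up. A row lasts 1/8 s, in which the tool goes at most 62.5 mm and 10.7 degrees, less where a joint would pass 70% of its speed; a pose out of reach is approached as far as the arm can. A call with a gripper value outside its range is refused whole. The fingers move at their own pace and stop on an object; the grip force is fixed at half the most. Time passes only in rows, so rows that repeat a pose let the fingers close, or fill a call up. It gives the time, the measured TCP pose, the force and the opening at its end, in the units of the state.
- manip.get_obs(): the state, without advancing time (a new reading comes with each control period).
- eyes.capture(name): name is "side" or "top"; returns a dict with "color" (384x512x3 uint8, red, green, blue), "depth" (384x512 float32, m along the optical axis (not along the pixel's ray), 0 where there is no reading), "fx", "fy", "cx", "cy" (pixels), "dist_coeffs" ([k1, k2, p1, p2, k3] as OpenCV has them; the pictures are not rectified), "rvec" (rotation vector, rad) and "tvec" (3), from world to camera coordinates, as OpenCV has them. Camera axes: x right, y down, z forward; pixel columns grow to the right and rows downward; lengths in m; the calibration is good to about 2 mm. A picture is of the moment at which its call begins.
- manip.close_job(): hands the job in, once; it reports no verdict.
The state is a dict: "time": time; "joint_pos": joint angles; "dq": joint speeds; "joint_torque": joint torques, N m; "tcp_pos": TCP position; "tool_rot": TCP orientation; "contact_force": force on the tool from outside, world axes, zero at the start; "wrist_torque": the same for the moment, N m; "width": finger opening in m.
Only numpy, scipy, OpenCV 4.12 (cv2) and the standard library are available. Lean on these libraries where they do the work, as an engineer would, in place of code of your own. Each camera call takes 0.05 s, during which the arm holds its last target.

## Task

Set the small pan on the counter under the chestnut dispenser's outlet, then turn the dispenser's paddle knob clockwise (seen from above) by three clicks, so that exactly three chestnuts drop into the pan and the others stay in the dispenser. Leave the pan standing there with the chestnuts in it, let go of everything, and do not disturb the corn tray or the bottles.

Things in the scene. Friction and masses are not known exactly. Their poses are not given: they have to be found in the camera images.
- dispenser: Chestnut dispenser, fixed. Origin on the counter, below the drum's centre; -x is its front, z up. A foot and column (x +30 to +132 mm, |y| under 85) carry a flat clear drum, 170 mm across, 41 deep, its axis leaning 25 deg to the front (axis upwards: -0.423, 0, 0.906). The drum's front lower edge is 86 mm, its lid's rear edge 195 mm above the counter.
- drum (a point): On the drum's axis at its floor, 125 mm above the counter; frame parallel to the dispenser's. Inside, a white rotor has six pockets of 60 deg: the one over the outlet (front, lowest) is empty, the others hold one chestnut each. One click = 60 deg of rotor = one chestnut out. It drops 20 to 35 deg into the click, so over 15 deg past click 3 risks a fourth.
- lid_top (a point): On the drum's axis, on the lid's clear top, 37 mm above the drum's floor. The rotor's detent: from a click, the torque to turn the rotor on rises to 0.3 N m (plus 0.02 friction) at 15 deg and dies away at 30 deg; then the rotor snaps ahead by itself to the next click. Let go sooner, it goes back. There is no end stop.
- knob_grip (a point): Where to hold the paddle knob: on the axis, 68 mm above the drum's floor. The knob is a black upright bar on the lid, 60 mm long, 14 thick, reaching along the axis from 22 mm below this point to 18 above; under it a disc 40 mm across; the lid is 31 mm below this point. Turns with the knob: z up along the axis, y along the bar, x across it.
- knob_top (a point): Centre of the bar's top edge, 18 mm above knob_grip. The knob has free play on the rotor, 0.35 rad each way; where it starts in it is unknown, and after a click the rotor runs ahead in it: so feel the click (torque rises, then vanishes) or watch the chestnuts. The knob turns 0.5 to 1.25 rad to the first click, then about 1.05 rad for each.
- outlet (a point): Centre of the outlet's lower opening, a steel chute 76 mm wide (y) and 50 deep (x) that ends 66 mm above the counter, 52 mm in front (-x) of the dispenser's origin. Chestnuts fall straight down, up to 30 mm to its side. The counter under it is free from the front to 80 mm behind this point.
- pan: Small round dark steel pan, loose, 0.32 kg, rim 132 mm across the outside, 124 mm inside, 40 mm high, walls 4 mm, foot 112 mm across. Origin: centre of its underside; z up; its straight handle points along -x. It stands on the counter to the left or to the right of the dispenser (the corn tray is on the other side).
- pan_handle (a point): Point on the middle of the pan's handle, 135 mm from the pan's centre along -x and 34 mm above its underside. The handle is a bar 16 mm wide (y) and 12 mm thick (z), free from 66 to 190 mm from the pan's centre.
- pan_in (a point): Centre of the pan's inner floor, 4 mm above its underside.
- chestnut1: a roasted chestnut, a brown ball 26 mm across (origin at its centre), 14 g, lying in the dispenser's drum; the first to be dropped by clockwise turning
- chestnut2: a roasted chestnut, a brown ball 26 mm across (origin at its centre), 14 g, lying in the dispenser's drum; the second to be dropped
- chestnut3: a roasted chestnut, a brown ball 26 mm across (origin at its centre), 14 g, lying in the dispenser's drum; the third to be dropped
- chestnut4: a roasted chestnut, a brown ball 26 mm across (origin at its centre), 14 g, lying in the dispenser's drum; it must stay in the drum
- chestnut5: a roasted chestnut, a brown ball 26 mm across (origin at its centre), 14 g, lying in the dispenser's drum; it must stay in the drum (turning the knob the wrong way would drop it first)
- corn_tray: Bystander: steel tray 150 x 200 mm, about 50 mm high with two corn cobs in it; origin at the centre of its underside.
- sauce_bottle: Bystander: white plastic bottle, 60 mm across, 190 mm tall; origin at the centre of its underside; on the left (+y) behind the work.
- spray_bottle: Bystander: amber spray bottle, 76 mm across, 185 mm tall; origin at the centre of its underside; on the right (-y) behind the work.

How it is judged:
On the way, in this order (a step that is already met when the one before it is completed fails the run):
1. the pan stands under the outlet, all chestnuts still in the drum (horizontal distance between pan_in and outlet below 0.05 m and height (world z) of pan below 0.015 m and height (world z) of each of chestnut1, chestnut2, chestnut3, chestnut4, chestnut5 above 0.09 m and horizontal distance between each of chestnut1, chestnut2, chestnut3, chestnut4, chestnut5 and drum below 0.1 m), for 0.2 s.
2. the first chestnut is in the pan, the third still in the drum (horizontal distance between chestnut1 and pan_in below 0.062 m and z of chestnut1 in the frame of pan between 0 and 0.05 m and height (world z) of chestnut3 above 0.09 m and horizontal distance between chestnut3 and drum below 0.1 m), for 0.1 s.
At the end, for the whole second after the job is handed in: Chestnuts 1, 2 and 3 lie in the pan (within its rim), chestnuts 4 and 5 are still in the drum; the pan stands upright (within 0.1 rad) and still on the counter, its centre within 60 mm of the point below the outlet (horizontal distance between each of chestnut1, chestnut2, chestnut3 and pan_in below 0.062 m and z of chestnut1 in the frame of pan between 0 and 0.05 m and z of chestnut2 in the frame of pan between 0 and 0.05 m and z of chestnut3 in the frame of pan between 0 and 0.05 m and height (world z) of each of chestnut4, chestnut5 above 0.09 m and horizontal distance between each of chestnut4, chestnut5 and drum below 0.1 m and horizontal distance between pan_in and outlet below 0.06 m and angle between pan's own z axis and vertical below 0.1 rad and height (world z) of pan below 0.01 m and linear speed of pan below 0.02 m/s); the robot touches nothing.
It fails at once if a fourth chestnut leaves the drum (height (world z) of any of chestnut4, chestnut5 below 0.07 m).
It fails at once if the corn tray or a bottle is disturbed (moved more than 30 mm or tipped) (distance of any of corn_tray, sauce_bottle, spray_bottle from where it was at the start of the episode above 0.03 m or angle between any of corn_tray, sauce_bottle, spray_bottle's own z axis and vertical above 0.3 rad).
It also fails if it takes over 72 s, if anything falls off the work surface, if the arm or the gripper's body presses on something with over 40 N, if the wrist force passes 120 N, or if a joint passes its speed limit or range.

## Working session

There is one attempt and no reset: what is moved stays moved. The work goes in short steps, Python scripts to look and compute and a tool call to move; the robot and the scene stay as the last step left them, time stands still between calls to the robot, and variables do not carry over. Pictures are saved under pics/ and viewed, and the job is handed in when it is done.

Besides the shell and the picture viewer there is one more tool, called by a JSON object that holds its "api" and its "payload". move_arm: Moves the arm, as the interface text tells. Its arguments: {"type":"object","properties":{"motion":{"type":"array","items":{"type":"array","items":{"type":"number"}}}},"required":["motion"]}

```bash
mkdir -p pics; ls
cat > h.py <<'E'
import numpy as np, cv2, pickle
from station import manip, eyes
from scipy.spatial.transform import Rotation as R
def cap(name,tag):
    d=eyes.capture(name); pickle.dump(d,open(f'pics/{tag}.pkl','wb'))
    cv2.imwrite(f'pics/{tag}.png',cv2.cvtColor(d['color'],cv2.COLOR_RGB2BGR)); return d
def load(tag): return pickle.load(open(f'pics/{tag}.pkl','rb'))
def K(d): return np.array([[d['fx'],0,d['cx']],[0,d['fy'],d['cy']],[0,0,1.]])
def ray(d,u,v):
    p=cv2.undistortPoints(np.array([[[u,v]]],float),K(d),np.array(d['dist_coeffs']))[0,0]
    Rm=cv2.Rodrigues(np.array(d['rvec'],float))[0]; t=np.array(d['tvec'],float).ravel()
    return -Rm.T@t, Rm.T@np.array([p[0],p[1],1.])
def atz(d,u,v,z):
    o,r=ray(d,u,v); return o+r*(z-o[2])/r[2]
def dep(d,u,v):
    o,r=ray(d,u,v); return o+r*d['depth'][int(round(v)),int(round(u))]
def proj(d,P):
    return cv2.projectPoints(np.array(P,float).reshape(-1,1,3),np.array(d['rvec'],float),np.array(d['tvec'],float),K(d),np.array(d['dist_coeffs']))[0][:,0]
def crop(tag,x0,y0,x1,y1,s,out):
    im=cv2.imread(f'pics/{tag}.png')[y0:y1,x0:x1]
    cv2.imwrite(f'pics/{out}.png',cv2.resize(im,None,fx=s,fy=s,interpolation=cv2.INTER_CUBIC))
E
python3 - <<'E'
from h import *
for n in('top','side'):
    d=cap(n,n+'0'); print(n,d['fx'],d['rvec'],d['tvec'],ray(d,256,192))
print(manip.get_obs())
E
```

```text
pics
top 415.71999433476253 [ 2.21171056 -2.14788251  0.09432299] [-0.05167642  0.59009074  1.31807998] (array([ 0.47912205, -0.03220723,  1.36294429]), array([ 0.09142425,  0.01517188, -0.99586913]))
side 448.22847823158327 [ 2.20411916 -0.50669219  0.2224899 ] [-0.53857032  0.23468109  0.99215521] (array([ 0.22800452, -0.79890957,  0.79953899]), array([ 0.33339705,  0.70356568, -0.62761054]))
{'time': 0.1, 'joint_pos': array([ 1.26301793e+00,  2.13289125e-01, -3.49570352e-02,  1.32354718e+00,
       -1.93247118e-06,  1.57078575e+00]), 'dq': array([-0.00171269,  0.00050348,  0.00133152,  0.00086315,  0.00109949,
        0.00143664]), 'joint_torque': array([-3.29488314e-03, -6.87244391e+01,  4.87810385e+01,  1.19741773e-02,
       -1.16492520e-04, -4.04995956e-05]), 'tcp_pos': array([0.15137703, 0.47620657, 0.23089018]), 'tool_rot': array([-3.14059564e+00,  1.92192323e-06,  2.83382484e+00]), 'contact_force': array([-0.06526175,  0.22288658, -0.0761872 ]), 'wrist_torque': array([-0.08201943, -0.01004861,  0.03959223]), 'width': 0.08537447537703709}
```

View pics/top0.png

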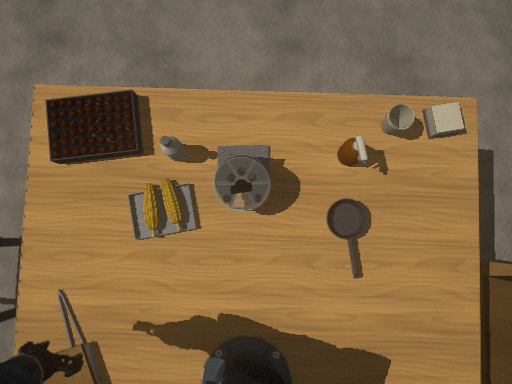

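View pics/side0.png

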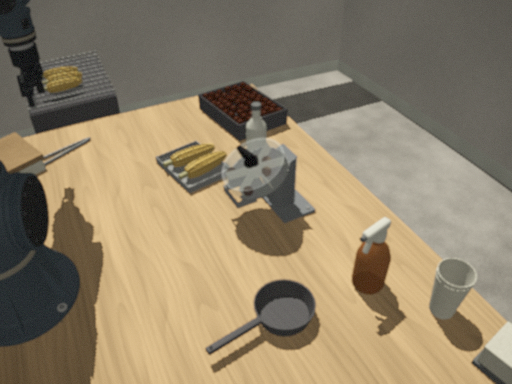

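Top view (up = +x, left = +y): dispenser drum at about (242,182), pan rim centre about (348,219) with its handle down to (357,276), corn tray on the left at (164,211). I'll enlarge both.

Run:
```python
from h import *
crop('top0',200,135,290,220,8,'c1'); crop('top0',315,190,380,285,6,'c2'); crop('side0',205,120,325,225,6,'c3')
d=load('top0')
for uv in [(348,219),(326,219),(369,219),(348,199),(348,241),(357,276),(351,240)]: print(uv,dep(d,*uv),atz(d,*uv,0.04))
```

```text
(348, 219) [ 0.52412763 -0.31465189  0.00474206] [ 0.52295932 -0.30731983  0.04      ]
(326, 219) [ 0.520946   -0.23735016  0.03936295] [ 0.52092587 -0.23725142  0.04      ]
(369, 219) [ 0.526128   -0.38346329  0.00446417] [ 0.52489839 -0.37427495  0.04      ]
(348, 199) [ 0.58680733 -0.30658314  0.03981811] [ 0.58679253 -0.30654542  0.04      ]
(348, 241) [ 0.45325592 -0.30886883  0.03669558] [ 0.45332036 -0.30817951  0.04      ]
(357, 276) [ 0.34440267 -0.3382034   0.03884136] [ 0.34452056 -0.33793564  0.04      ]
(351, 240) [ 0.45680355 -0.31691331  0.04346715] [ 0.45674491 -0.31766143  0.04      ]
```

View pics/c1.png

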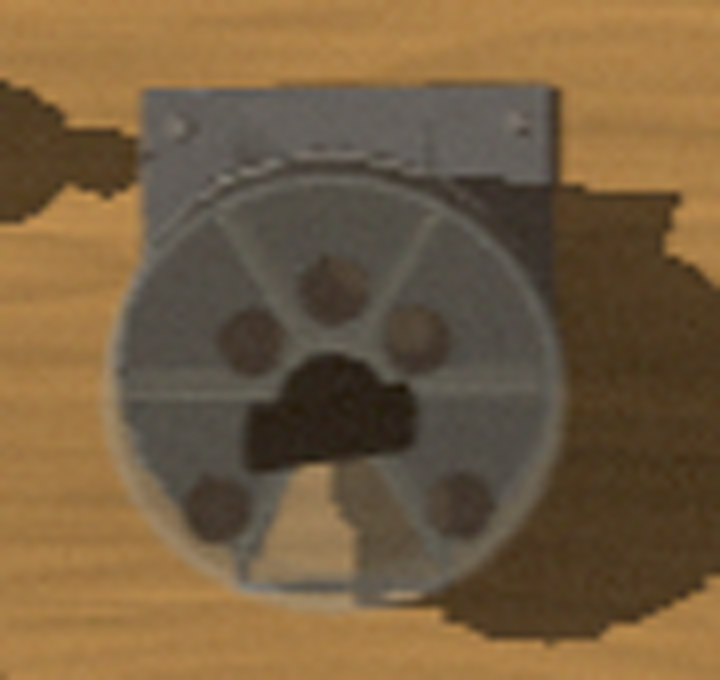

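View pics/c2.png

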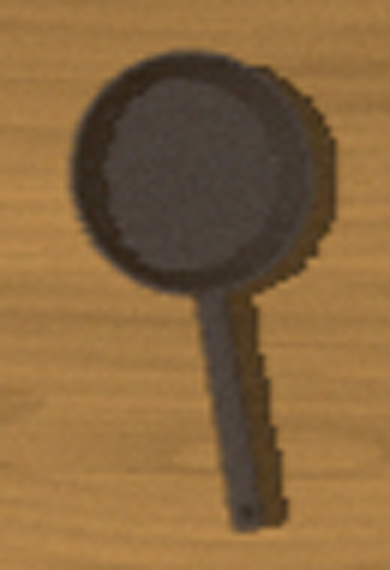

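View pics/c3.png

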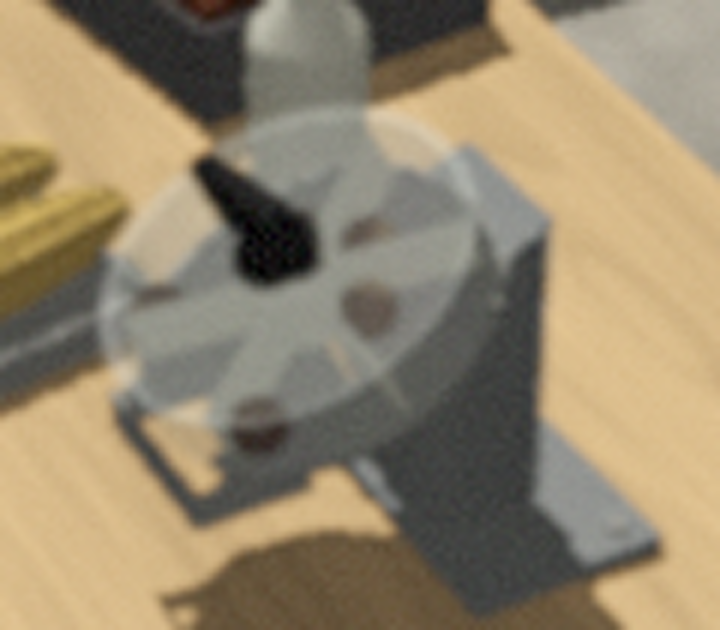

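```bash
cat >> h.py <<'E'
TI=np.radians(25); AX=np.array([-np.sin(TI),0,np.cos(TI)]); EX=np.array([np.cos(TI),0,np.sin(TI)]); EY=np.array([0,1.,0])
def disp2w(P,pose):
    x,y,a=pose; c,s=np.cos(a),np.sin(a); P=np.atleast_2d(P)
    return np.c_[x+c*P[:,0]-s*P[:,1], y+s*P[:,0]+c*P[:,1], P[:,2]]
def drum(r,h,ang): return np.array([0,0,.125])+h*AX+r*(np.cos(ang)[:,None]*EX+np.sin(ang)[:,None]*EY)
E
cat > fit.py <<'E'
from h import *
from scipy.optimize import least_squares
dt,ds=load('top0'),load('side0')
T=lambda u,v:(200+u/8,135+v/8)
S=lambda u,v:(205+u/6,120+v/6)
# corners: rear foot corners
footT=np.array([T(142,88),T(553,88)]); footS=np.array([S(660,548),S(478,610)])
lidT=np.array([T(105,395),T(565,395)])
def res(p):
    pose=p[:3]; hf=p[3]
    P=disp2w([[.132,.085,hf],[.132,-.085,hf]],pose)
    r=[proj(dt,P)-footT]
    c=proj(dt,disp2w(drum(.085,.037,np.linspace(0,2*np.pi,200)),pose))
    r2=[c[:,0].min()-lidT[0,0],c[:,0].max()-lidT[1,0]]
    out=np.concatenate([r[0].ravel(),r2]); return np.r_[out,(hf-.008)*100]
s=least_squares(res,[.62,.0,0,.008]); print(s.x,s.fun)
pose=s.x[:3]
a=np.linspace(0,2*np.pi,100)
for d,tag,box,sc in((dt,'top0',(200,135,290,220),8),(ds,'side0',(205,120,325,225),6)):
    x0,y0,x1,y1=box
    im=cv2.resize(cv2.imread(f'pics/{tag}.png')[y0:y1,x0:x1],None,fx=sc,fy=sc,interpolation=cv2.INTER_CUBIC)
    hf=s.x[3]
    for P,c,cl in((drum(.085,.037,a),(0,255,0),1),(drum(.085,0,a),(0,255,255),1),(np.array([[.03,-.085,hf],[.132,-.085,hf],[.132,.085,hf],[.03,.085,hf]]),(0,0,255),1),(np.array([[-.077,-.038,.066],[-.027,-.038,.066],[-.027,.038,.066],[-.077,.038,.066]]),(255,0,0),1),(np.array([[0,0,.125]+.086*AX,[0,0,.125]+.068*AX,[0,0,.125]+.037*AX]),(255,0,255),0)):
        q=((proj(d,disp2w(P,pose))-[x0-.5,y0-.5])*sc).astype(int)
        cv2.polylines(im,[q.reshape(-1,1,2)],bool(cl),c,1)
    cv2.imwrite(f'pics/f_{tag}.png',im)
E
python3 fit.py
```

```text
[0.62292804 0.02877897 0.03987192 0.00816337] [ 0.10581312  0.25146547  0.20032307 -0.25837126 -0.58724394  0.3186215
  0.01633742]
```

View pics/f_top0.png

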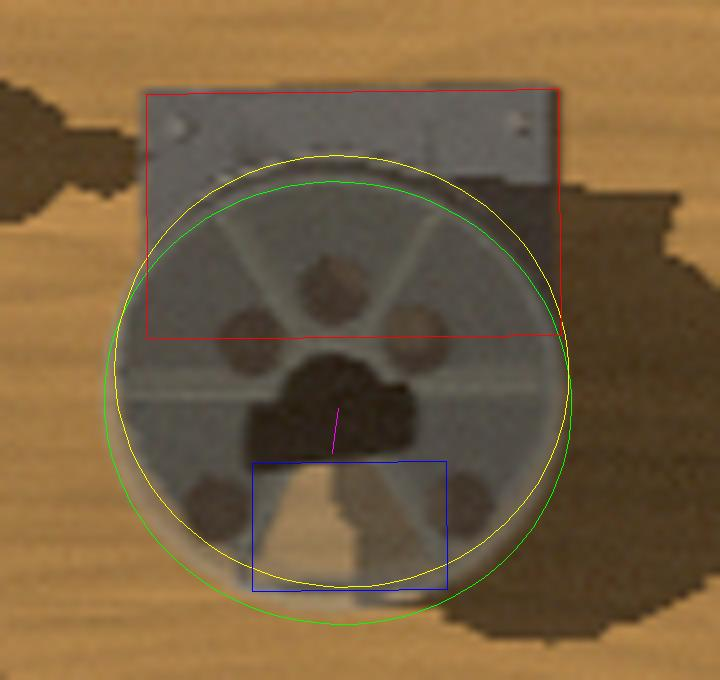

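View pics/f_side0.png

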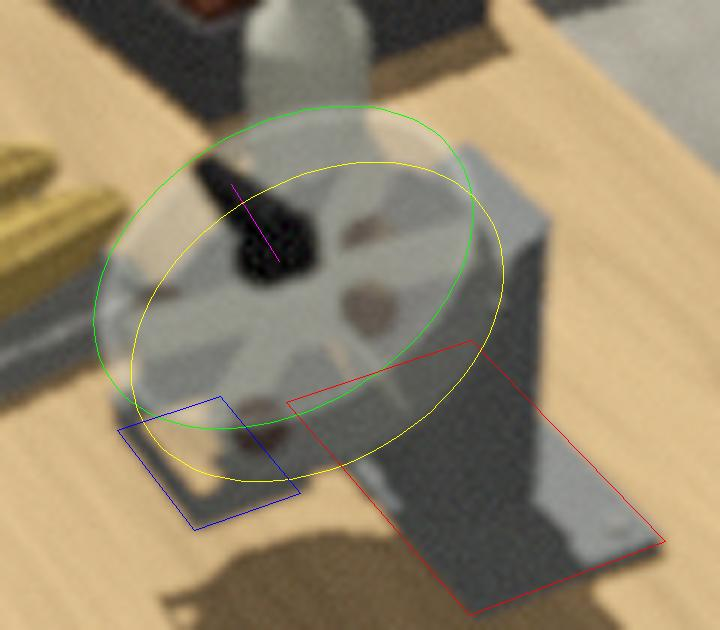

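```bash
python3 - <<'E'
s=open('fit.py').read()
a=s.index('def res'); b=s.index('s=least')
new='''def ext(c): return np.array([c[:,0].min(),c[:,0].max(),c[:,1].min(),c[:,1].max()])
def res(p):
    pose=p[:3]; hf=p[3]
    P=disp2w([[.132,.085,hf],[.132,-.085,hf]],pose)
    L=disp2w(drum(.085,.037,np.linspace(0,2*np.pi,200)),pose)
    eT=ext(proj(dt,L))-np.array([T(105,0)[0],T(563,0)[0],T(0,172)[1],T(0,608)[1]])
    eS=ext(proj(ds,L))-np.array([S(96,0)[0],S(476,0)[0],S(0,105)[1],S(0,428)[1]])
    return np.r_[(proj(dt,P)-footT).ravel(),eT,eS,(proj(ds,P[1:])-S(478,610)).ravel()*0,(hf-.008)*100]
'''
open('fit.py','w').write(s[:a]+new+s[b:]+"print(disp2w([[0,0,.125]+.086*AX,[0,0,.125]+.068*AX,[-.052,0,.066]],pose))\n")
E
python3 fit.py
```

```text
[0.62505862 0.02842069 0.04347575 0.00397867] [ 0.22641802 -0.03208435  0.15681315 -0.72242875 -0.4209897   0.73016183
  0.01283944  0.82020969 -0.02835814 -0.10700086 -0.45563632 -0.48283226
  0.         -0.         -0.40213297]
[[0.58874779 0.02684105 0.20294247]
 [0.59634773 0.02717168 0.18662893]
 [0.57310775 0.02616066 0.066     ]]
```

View pics/f_top0.png

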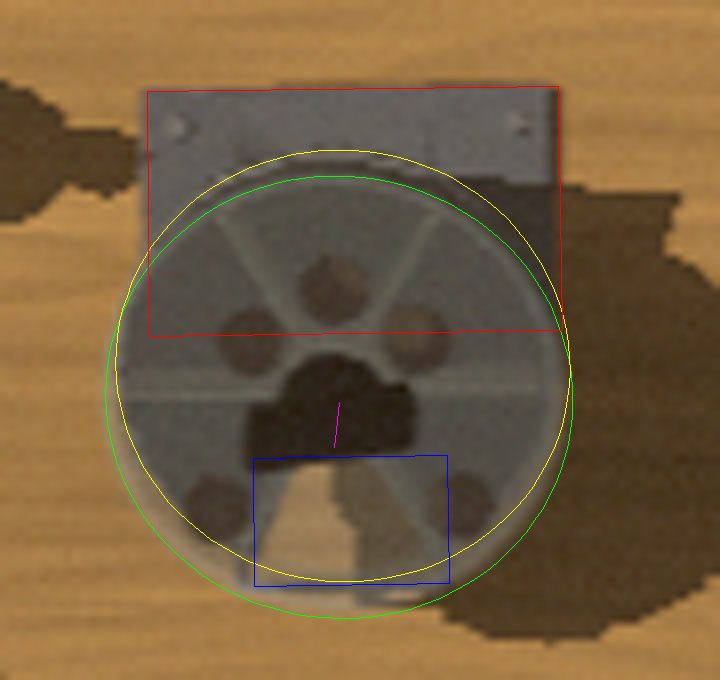

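View pics/f_side0.png

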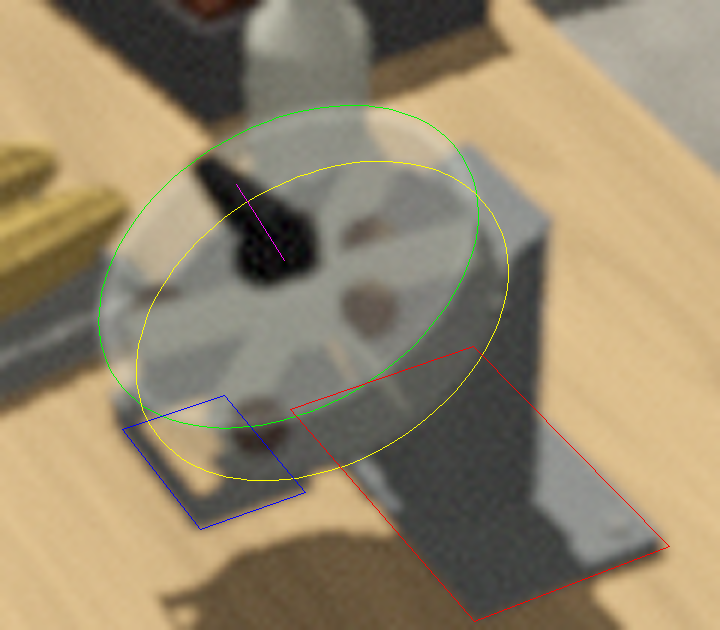

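```bash
cat >> h.py <<'E'
def plan(*wps):
    """each wp=(x,y,z,yaw or None): tool-frame shift from current measured pose"""
    o=manip.get_obs(); Rt=R.from_euler('xyz',o['tool_rot']); p=o['tcp_pos']
    print('t',o['time'],'tcp',p.round(4),'rot',np.array(o['tool_rot']).round(3),'q',o['joint_pos'].round(3),'w',round(o['width'],4),'F',o['contact_force'].round(2),'M',o['wrist_torque'].round(3))
    for w in wps:
        dv=Rt.inv().apply(np.array(w[:3])-p)*1000
        s=0 if w[3] is None else -( (w[3]-o['tool_rot'][2]+np.pi/2)%np.pi-np.pi/2)
        print(w,'->',dv.round(1),'spin',round(s,3))
E
python3 - <<'E'
from h import *
d=load('top0')
c=atz(d,315+192.5/6,190+172.5/6,.04); e=atz(d,315+244/6,190+525/6,.036); b=atz(d,315+209/6,190+292/6,.038)
print(c,e,b,np.linalg.norm((e-c)[:2]))
v=(e-b)[:2]; v/=np.linalg.norm(v); v2=(e-c)[:2];v2/=np.linalg.norm(v2); print(v,v2)
g=c[:2]+.135*v2; print('grip',g)
yaw=np.arctan2(v2[1],v2[0]) # tool x along handle
print('yaw',yaw)
s=load('side0'); print(proj(s,[[c[0],c[1],.04],[e[0],e[1],.036]]))
plan((.38,.20,.231,None),(g[0],g[1],.12,yaw))
E
```

```text
[ 0.52366941 -0.30438899  0.04      ] [ 0.33931665 -0.33469645  0.036     ] [ 0.46081699 -0.31433364  0.038     ] 0.18682741169762168
[-0.98624511 -0.16528941] [-0.98675434 -0.16222168]
grip [ 0.39045758 -0.32628892]
yaw -2.9786509146481452
[[284.04889194 303.03840983]
 [206.72585057 349.74494554]]
t 0.1 tcp [0.1514 0.4762 0.2309] rot [-3.141  0.     2.834] q [ 1.263  0.213 -0.035  1.324 -0.     1.571] w 0.0854 F [-0.07  0.22 -0.08] M [-0.082 -0.01   0.04 ]
(0.38, 0.2, 0.231, None) -> [-3.016e+02 -1.940e+02  1.000e-01] spin 0
(np.float64(0.39045757552965754), np.float64(-0.32628892091874284), 0.12, np.float64(-2.9786509146481452)) -> [-470.9 -692.3  111.6] spin -0.471
```

{"api": "move_arm", "payload": {"motion": [[-55,-35,0,0,0],[-110,-70,0,0,0],[-165,-106,0,0,0],[-220,-145,0,0,0],[-270,-180,0,-0.05,0],[-300,-220,0,-0.1,0],[-320,-275,0,-0.15,0],[-335,-330,0,-0.2,0]]}}

```text
time: 1.1
tcp_pos: [0.3706, 0.0586, 0.2311]
tool_rot: [-3.141, -0.0, 3.035]
contact_force: [0.5, -1.0, -0.3]
width: 0.0856
```

```bash
python3 -c "
from h import *
plan((.3905,-.3263,.10,-2.9787),(.3905,-.3263,.016,-2.9787))"
```

```text
t 1.1 tcp [0.3706 0.0586 0.2311] rot [-3.141 -0.     3.035] q [ 0.157 -0.043 -0.318  1.297 -0.     0.263] w 0.0856 F [ 0.54 -1.04 -0.35] M [-0.024 -0.072  0.005]
(0.3905, -0.3263, 0.1, -2.9787) -> [ -60.7 -380.6  131.1] spin -0.269
(0.3905, -0.3263, 0.016, -2.9787) -> [ -60.8 -380.6  215.1] spin -0.269
```

{"api": "move_arm", "payload": {"motion": [[-9,-55,0,-0.05,0],[-18,-110,10,-0.1,0],[-27,-165,30,-0.15,0],[-36,-220,60,-0.2,0],[-44,-275,90,-0.25,0],[-53,-330,115,-0.269,0],[-60.7,-380.6,131,-0.269,0],[-60.7,-380.6,131,-0.269,0]]}}

```text
time: 2.1
tcp_pos: [0.3891, -0.3266, 0.0985]
tool_rot: [3.14, -0.002, -2.984]
contact_force: [-0.9, 1.7, 0.3]
width: 0.0855
```

```bash
python3 -c "
from h import *
plan((.3905,-.3263,.016,-2.9787)); cap('top','t1'); cap('side','s1')
crop('t1',300,180,420,300,6,'c4'); crop('s1',180,220,330,360,5,'c5')"
```

```text
t 2.1 tcp [ 0.3891 -0.3266  0.0985] rot [ 3.140e+00 -2.000e-03 -2.984e+00] q [-0.698  0.296 -0.27   1.008 -0.    -0.856] w 0.0855 F [-0.92  1.71  0.25] M [-0.01   0.011 -0.007]
(0.3905, -0.3263, 0.016, -2.9787) -> [-1.6 -0.1 82.5] spin -0.005
```

View pics/c5.png

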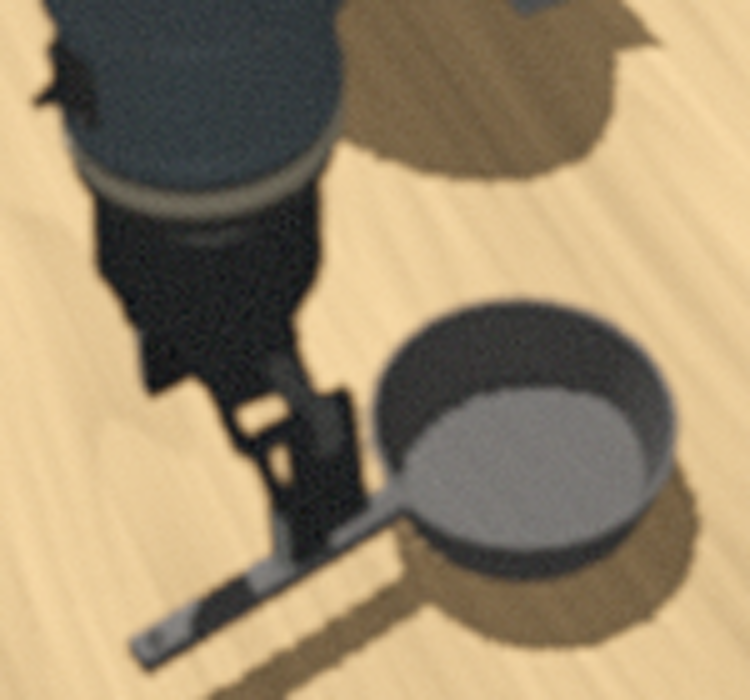

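The handle lies between the open fingers, so I'll descend and close.

{"api": "move_arm", "payload": {"motion": [[0,0,35,0,0],[0,0,65,0,0],[0,0,82,0,0],[0,0,82,0,0.5],[0,0,82,0,1],[0,0,82,0,1],[0,0,82,0,1],[0,0,82,0,1]]}}

```text
time: 3.2
tcp_pos: [0.3905, -0.3248, 0.0188]
tool_rot: [-3.141, 0.001, -2.981]
contact_force: [0.6, -1.3, 2.1]
width: 0.0145
```

```bash
python3 -c "
from h import *
dx,dy=.568-.5237,.030+.3044
plan((.3905,-.3263,.028,None),(.3905+.0,-.3263+dy,.028,None),(.3905+dx,-.3263+dy,.028,None),(.3905+dx,-.3263+dy,.016,None))"
```

```text
t 3.2 tcp [ 0.3905 -0.3248  0.0188] rot [-3.141e+00  1.000e-03 -2.981e+00] q [-0.694  0.372 -0.387  0.811 -0.    -0.855] w 0.0145 F [ 0.6  -1.29  2.09] M [-0.261 -0.094 -0.082]
(0.3905, -0.3263, 0.028, None) -> [ 0.2 -1.5 -9.2] spin 0
(0.3905, 0.008100000000000052, 0.028, None) -> [-53.4 328.5  -9.5] spin 0
(0.4347999999999999, 0.008100000000000052, 0.028, None) -> [-97.2 321.4  -9.4] spin 0
(0.4347999999999999, 0.008100000000000052, 0.016, None) -> [-97.1 321.4   2.6] spin 0
```

{"api": "move_arm", "payload": {"motion": [[0,0,-5,0,1],[0,10,-10,0,1],[-5,35,-10,0,1],[-11,70,-10,0,1],[-18,110,-10,0,1],[-24,150,-10,0,1],[-31,190,-10,0,1],[-36,225,-10,0,1]]}}

```text
time: 4.2
tcp_pos: [0.3887, -0.0947, 0.0284]
tool_rot: [3.141, -0.0, -2.98]
contact_force: [0.0, 0.5, -3.2]
width: 0.0147
```

```bash
python3 -c "
from h import *
dx,dy=.568-.5237,.030+.3044
plan((.3905+dx,-.3263+dy,.028,None))
cap('side','s2')"
```

```text
t 4.2 tcp [ 0.3887 -0.0947  0.0284] rot [ 3.141 -0.    -2.98 ] q [-0.239  0.168 -0.642  0.761  0.    -0.401] w 0.0147 F [ 0.04  0.47 -3.24] M [-0.068  0.361  0.012]
(0.4347999999999999, 0.008100000000000052, 0.028, None) -> [-62.   94.    0.4] spin 0
```

View pics/s2.png

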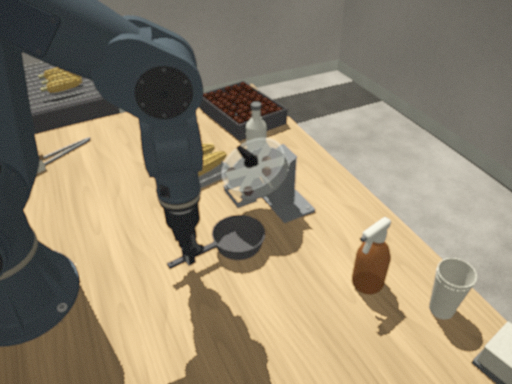

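{"api": "move_arm", "payload": {"motion": [[-15,28,0,0,1],[-33,58,0,0,1],[-50,82,0,0,1],[-62,94,0,0,1],[-62,94,0,0,1],[-62,94,4,0,1],[-62,94,8,0,1],[-62,94,8,0,1]]}}

```text
time: 5.25
tcp_pos: [0.4353, 0.0057, 0.0201]
tool_rot: [-3.142, -0.001, -2.981]
contact_force: [-2.4, -0.5, -0.1]
width: 0.0146
```

```bash
python3 -c "
from h import *
plan((.4348,.0081,.018,None))
cap('side','s3');cap('top','t3')
crop('s3',180,110,330,280,4,'c6')"
```

```text
t 5.25 tcp [0.4353 0.0057 0.0201] rot [-3.142e+00 -1.000e-03 -2.981e+00] q [ 0.013  0.243 -0.569  0.759 -0.    -0.147] w 0.0146 F [-2.41 -0.49 -0.1 ] M [-0.035  0.249  0.004]
(0.4348, 0.0081, 0.018, None) -> [0.1 2.5 2.1] spin 0
```

View pics/c6.png

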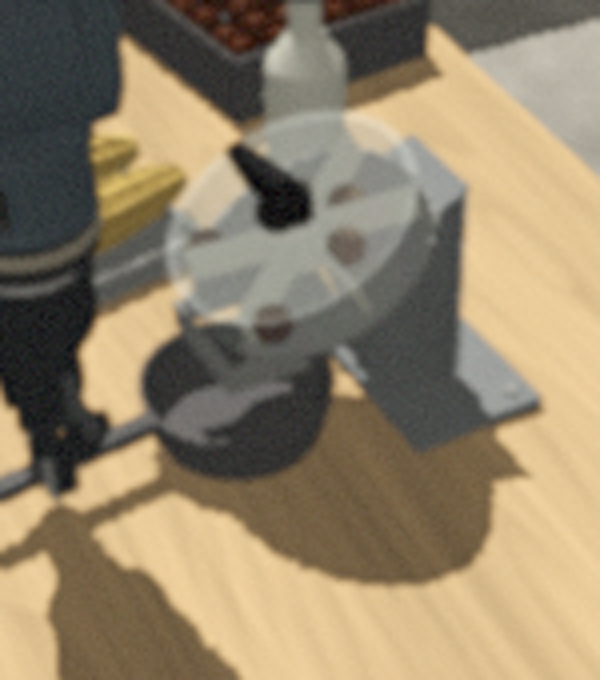

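View pics/t3.png

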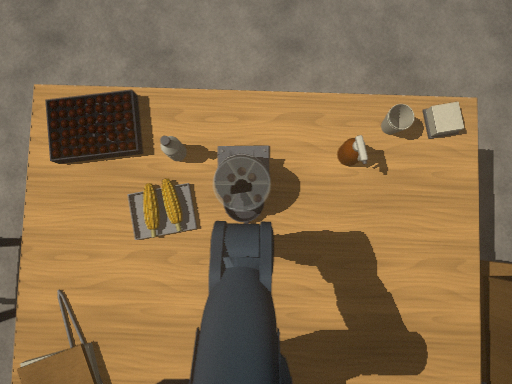

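```bash
python3 -c "
from h import *
d=load('s3'); print(atz(d,180+237/4,110+382/4,.042), proj(d,[[.568,.03,.042]])*4-[720,440])
t=load('t3'); crop('t3',200,140,290,230,8,'c7'); print(proj(t,[[.568+.066*np.cos(a),.03+.066*np.sin(a),.042] for a in np.linspace(0,6.28,9)[:-1]])*8-[1600,1120])"
```

```text
[0.56713098 0.01941561 0.042     ] [[231.59260941 372.18106529]]
[[345.31464818 329.2027982 ]
 [226.89668332 373.82268258]
 [174.07934303 488.90149955]
 [218.24189369 607.58983776]
 [334.04221207 659.95681499]
 [453.23788353 614.85569411]
 [505.57107361 499.15656729]
 [460.88992939 381.06554285]]
```

View pics/c7.png

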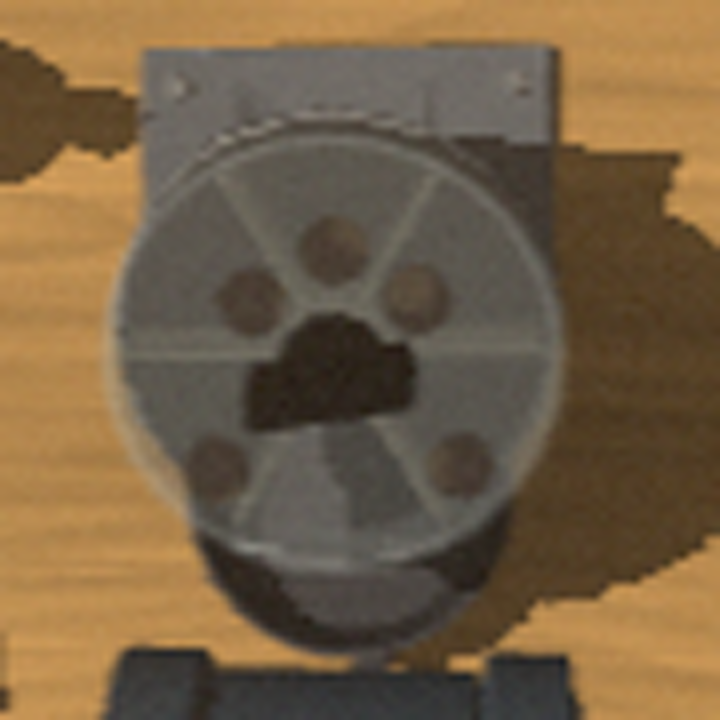

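{"api": "move_arm", "payload": {"motion": [[0,3,0,0,1],[0,4,2,0,1],[0,4,3,0,1],[0,4,3,0,0.7],[0,4,3,0,0.4],[0,4,3,0,0],[0,4,3,0,0],[0,4,3,0,0]]}}

```text
time: 6.35
tcp_pos: [0.435, 0.0101, 0.0173]
tool_rot: [3.142, 0.0, -2.98]
contact_force: [-0.1, 0.6, 0.3]
width: 0.0852
```

```bash
python3 -c "
from h import *
plan((.4348,.0081,.25,None))
cap('side','s4')
crop('s4',180,110,330,280,4,'c8')"
```

```text
t 6.35 tcp [0.435  0.0101 0.0173] rot [ 3.142  0.    -2.98 ] q [ 0.023  0.246 -0.574  0.751  0.    -0.138] w 0.0852 F [-0.13  0.6   0.31] M [-0.034 -0.002 -0.001]
(0.4348, 0.0081, 0.25, None) -> [   0.6   -2.  -232.7] spin 0
```

View pics/c8.png

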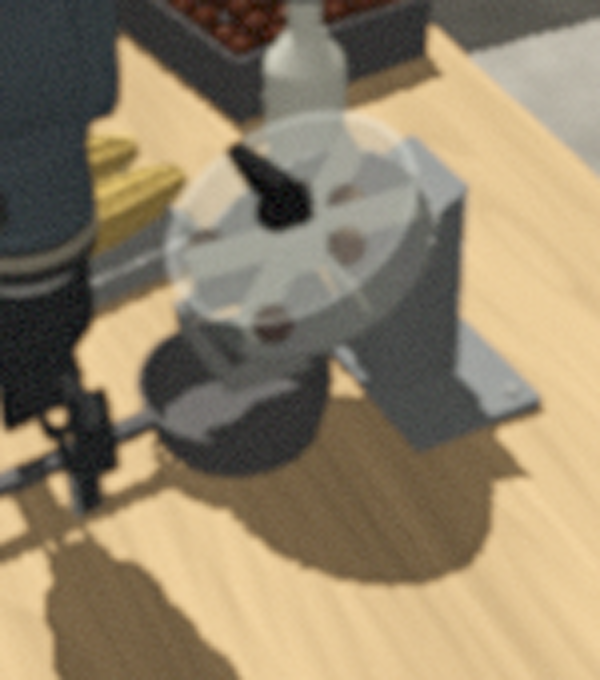

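```bash
cat > knob.py <<'E'
from h import *
import sys
def bar(phi,pose):
    P=[]
    c=np.array([0,0,.125])+.068*AX
    ey=np.cos(phi)*EY-np.sin(phi)*EX; ex=np.cos(phi)*EX+np.sin(phi)*EY
    for h in(-.022,.018):
        for sx,sy in((-1,-1),(1,-1),(1,1),(-1,1)): P.append(c+h*AX+sx*.007*ex+sy*.03*ey)
    return disp2w(np.array(P),pose)
def draw(tag,box,sc,phi,pose,out):
    x0,y0,x1,y1=box;d=load(tag)
    im=cv2.resize(cv2.imread(f'pics/{tag}.png')[y0:y1,x0:x1],None,fx=sc,fy=sc,interpolation=cv2.INTER_CUBIC)
    q=((proj(d,bar(phi,pose))-[x0-.5,y0-.5])*sc).astype(int)
    cv2.polylines(im,[q[:4].reshape(-1,1,2)],True,(255,0,255),1);cv2.polylines(im,[q[4:].reshape(-1,1,2)],True,(0,255,0),1)
    cv2.imwrite(f'pics/{out}.png',im)
if __name__=='__main__':
    pose=(.625,.030,.04);phi=float(sys.argv[1])
    draw('top0',(225,165,260,205),16,phi,pose,'k1'); draw('side0',(225,135,275,180),12,phi,pose,'k2')
    im=np.hstack([cv2.resize(cv2.imread('pics/k1.png'),(395,450)),cv2.resize(cv2.imread('pics/k2.png'),(400,450))]); cv2.imwrite('pics/k.png',im)
E
python3 knob.py 0.15
```

```text
(no output)
```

View pics/k.png

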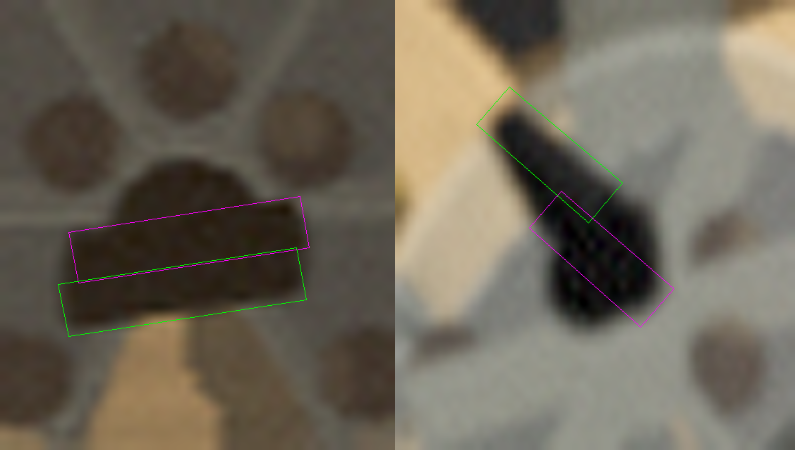

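{"api": "move_arm", "payload": {"motion": [[0,0,-40,0,0],[0,0,-90,0,0],[0,0,-145,0,0],[0,0,-200,0,0],[0,0,-235,0,0],[0,0,-250,0,0],[0,0,-250,0,0],[0,0,-250,0,0]]}}

```text
time: 7.4
tcp_pos: [0.4347, 0.0101, 0.2664]
tool_rot: [3.141, -0.001, -2.98]
contact_force: [0.3, 0.5, -0.6]
width: 0.0851
```

```bash
python3 -c "
from h import *
plan((.597,.028,.265,-1.39))"
```

```text
t 7.4 tcp [0.4347 0.0101 0.2664] rot [ 3.141e+00 -1.000e-03 -2.980e+00] q [ 0.023  0.076 -0.107  1.389  0.    -0.138] w 0.0851 F [ 0.31  0.52 -0.61] M [-0.009  0.036 -0.015]
(0.597, 0.028, 0.265, -1.39) -> [-163.1   -8.4    1.2] spin 1.551
```

{"api": "move_arm", "payload": {"motion": [[-20,0,0,-0.18,0.3],[-50,-2,0,-0.36,0.5],[-80,-4,0,-0.54,0.5],[-110,-6,0,-0.72,0.5],[-140,-8,0,-0.9,0.5],[-163,-8.4,0,-1.08,0.5],[-163,-8.4,0,-1.26,0.5],[-163,-8.4,0,-1.44,0.5]]}}

```text
time: 8.4
tcp_pos: [0.5971, 0.028, 0.2657]
tool_rot: [3.139, -0.0, -1.534]
contact_force: [0.3, 0.7, 0.4]
width: 0.0427
```

```bash
python3 -c "
from h import *
plan((.597,.028,.215,-1.39),(.597,.028,.174,-1.39))
cap('side','s5');cap('top','t5')
crop('s5',190,90,310,200,6,'c9');crop('t5',200,120,300,220,6,'c10')"
```

```text
t 8.4 tcp [0.5971 0.028  0.2657] rot [ 3.139 -0.    -1.534] q [ 0.047  0.428  0.35   1.495 -0.    -1.56 ] w 0.0427 F [0.31 0.7  0.43] M [ 0.006 -0.005  0.058]
(0.597, 0.028, 0.215, -1.39) -> [ 0.  -0.  50.7] spin -0.144
(0.597, 0.028, 0.174, -1.39) -> [ 0.  -0.1 91.7] spin -0.144
```

View pics/c9.png

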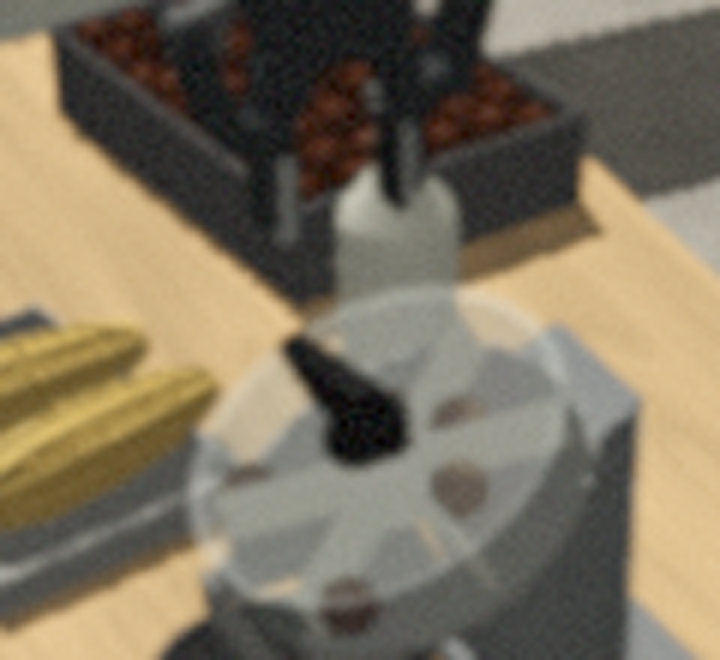

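View pics/c10.png

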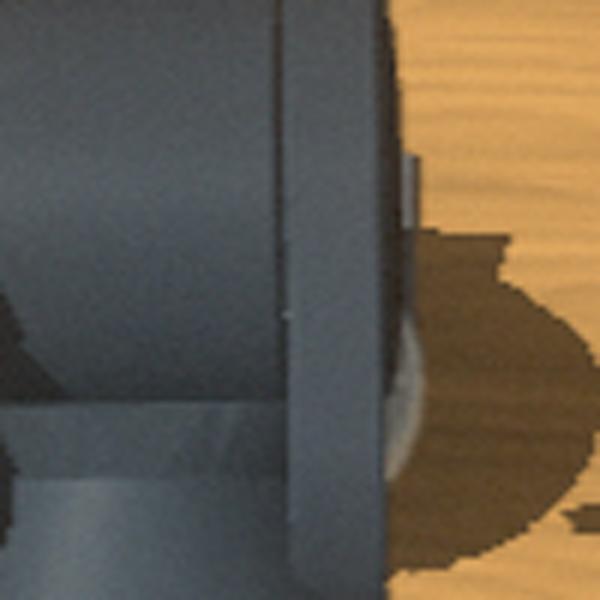

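{"api": "move_arm", "payload": {"motion": [[0,0,20,-0.08,0.5],[0,0,45,-0.14,0.5],[0,0,55,-0.14,0.5],[0,0,65,-0.14,0.5],[0,0,75,-0.14,0.5],[0,0,83,-0.14,0.5],[0,0,88,-0.14,0.5],[0,0,88,-0.14,0.5]]}}

```text
time: 9.5
tcp_pos: [0.5972, 0.028, 0.1791]
tool_rot: [3.141, 0.0, -1.401]
contact_force: [-0.1, 0.1, -1.3]
width: 0.0429
```

```bash
python3 -c "
from h import *
plan((.597,.028,.174,-1.39))
cap('side','s6')
crop('s6',190,90,310,200,6,'c11')"
```

```text
t 9.5 tcp [0.5972 0.028  0.1791] rot [ 3.141  0.    -1.401] q [ 0.047  0.43   0.135  1.276 -0.    -1.694] w 0.0429 F [-0.06  0.07 -1.31] M [-0.017 -0.002 -0.034]
(0.597, 0.028, 0.174, -1.39) -> [-0.1  0.2  5.1] spin -0.011
```

View pics/c11.png

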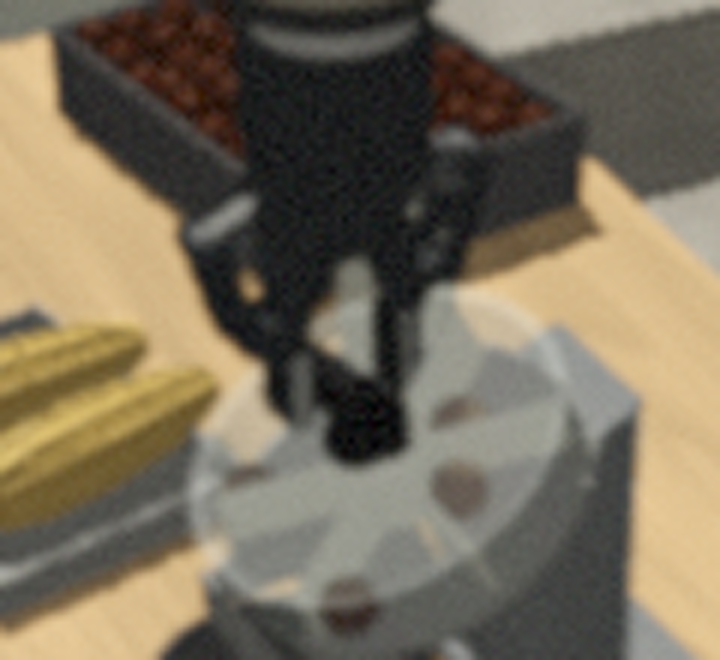

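{"api": "move_arm", "payload": {"motion": [[0,0,3,0,0.55],[0,0,6,0,0.57],[0,0,6,0.12,0.57],[0,0,6,0.26,0.57],[0,0,6,0.4,0.57],[0,0,6,0.54,0.57],[0,0,6,0.68,0.57],[0,0,6,0.8,0.57]]}}

```text
time: 10.55
tcp_pos: [0.5972, 0.028, 0.1732]
tool_rot: [3.141, -0.0, -2.205]
contact_force: [-0.6, -0.1, -0.0]
width: 0.0367
```

```bash
python3 -c "
from h import *
plan()
cap('side','s7')
crop('s7',190,90,310,220,6,'c12')"
```

```text
t 10.55 tcp [0.5972 0.028  0.1732] rot [ 3.141 -0.    -2.205] q [ 0.047  0.432  0.123  1.262 -0.    -0.89 ] w 0.0367 F [-0.58 -0.05 -0.02] M [-0.045  0.092  0.041]
```

View pics/c12.png

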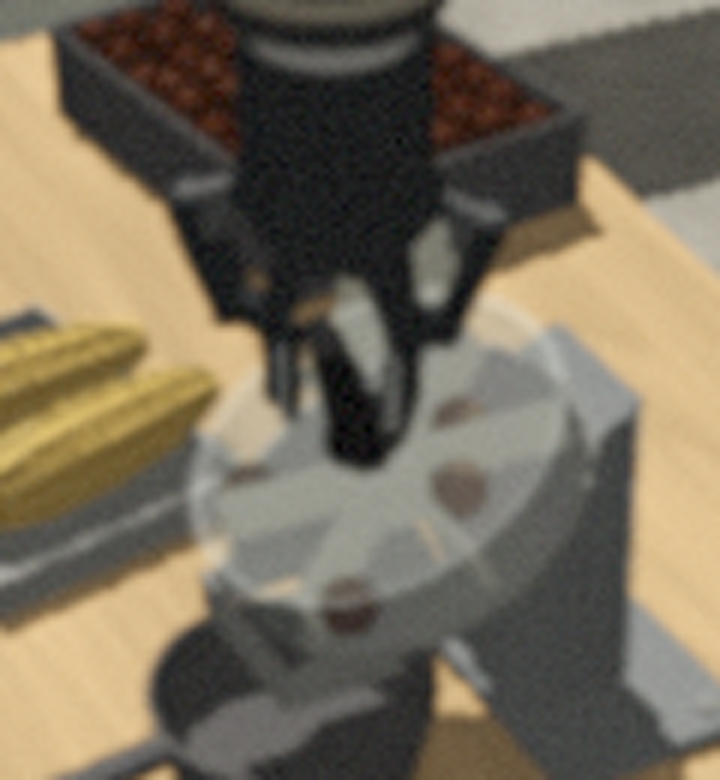

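{"api": "move_arm", "payload": {"motion": [[0,0,0,0.05,0.57],[0,0,0,0.1,0.57],[0,0,0,0.15,0.57],[0,0,0,0.2,0.57],[0,0,0,0.25,0.57],[0,0,0,0.3,0.57],[0,0,0,0.35,0.57],[0,0,0,0.4,0.57]]}}

```text
time: 11.6
tcp_pos: [0.596, 0.0281, 0.1731]
tool_rot: [3.14, -0.002, -2.599]
contact_force: [-11.2, 1.3, 5.5]
width: 0.0367
```

```bash
python3 -c "
from h import *
plan()
cap('side','s8')
crop('s8',190,90,310,220,6,'c13')"
```

```text
t 11.6 tcp [0.596  0.0281 0.1731] rot [ 3.140e+00 -2.000e-03 -2.599e+00] q [ 0.047  0.431  0.122  1.263  0.    -0.495] w 0.0367 F [-11.17   1.32   5.46] M [0.306 1.782 0.392]
```

View pics/c13.png

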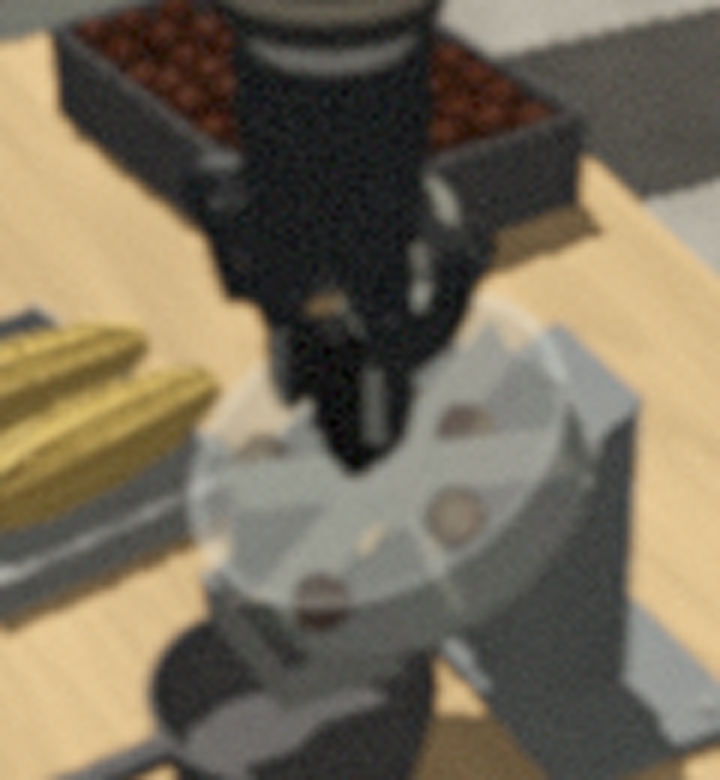

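{"api": "move_arm", "payload": {"motion": [[0,0,0,0.05,0.57],[0,0,0,0.1,0.57],[0,0,0,0.15,0.57],[0,0,0,0.2,0.57],[0,0,0,0.25,0.57],[0,0,0,0.28,0.57],[0,0,0,0.28,0.57],[0,0,0,0.28,0.57]]}}

```text
time: 12.65
tcp_pos: [0.5974, 0.0279, 0.1733]
tool_rot: [-3.141, 0.0, -2.879]
contact_force: [-0.2, 0.3, 0.6]
width: 0.0367
```

```bash
python3 -c "
from h import *
plan()
cap('side','s9')
crop('s9',190,90,310,220,6,'c14')"
```

```text
t 12.65 tcp [0.5974 0.0279 0.1733] rot [-3.141  0.    -2.879] q [ 0.047  0.432  0.123  1.262 -0.    -0.216] w 0.0367 F [-0.21  0.26  0.57] M [ 0.02  -0.031 -0.014]
```

View pics/c14.png

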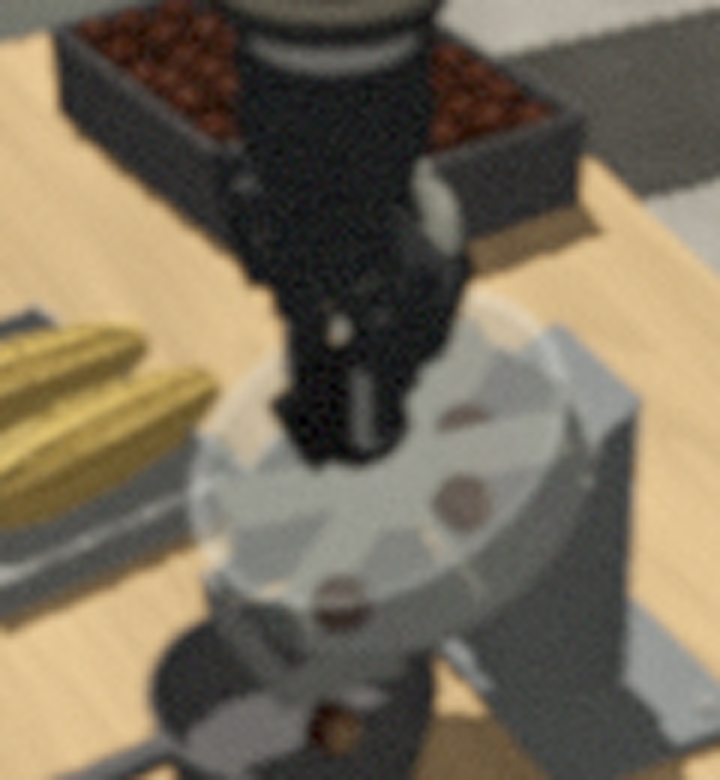

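Click 1 is done: torque dropped to zero, one chestnut is in the pan at crop (335,725), and the next one stands beside the outlet. Continuing.

{"api": "move_arm", "payload": {"motion": [[0,0,0,0.08,0.57],[0,0,0,0.16,0.57],[0,0,0,0.24,0.57],[0,0,0,0.32,0.57],[0,0,0,0.4,0.57],[0,0,0,0.48,0.57],[0,0,0,0.56,0.57],[0,0,0,0.62,0.57]]}}

```text
time: 13.7
tcp_pos: [0.5974, 0.0279, 0.1733]
tool_rot: [-3.142, 0.0, 2.781]
contact_force: [0.2, -0.2, -0.3]
width: 0.037
```

```bash
python3 -c "
from h import *
plan()
cap('side','s10')
crop('s10',190,90,310,220,6,'c15')"
```

```text
t 13.7 tcp [0.5974 0.0279 0.1733] rot [-3.142  0.     2.781] q [ 0.047  0.432  0.123  1.262 -0.     0.407] w 0.037 F [ 0.23 -0.2  -0.34] M [0.013 0.054 0.01 ]
```

View pics/c15.png

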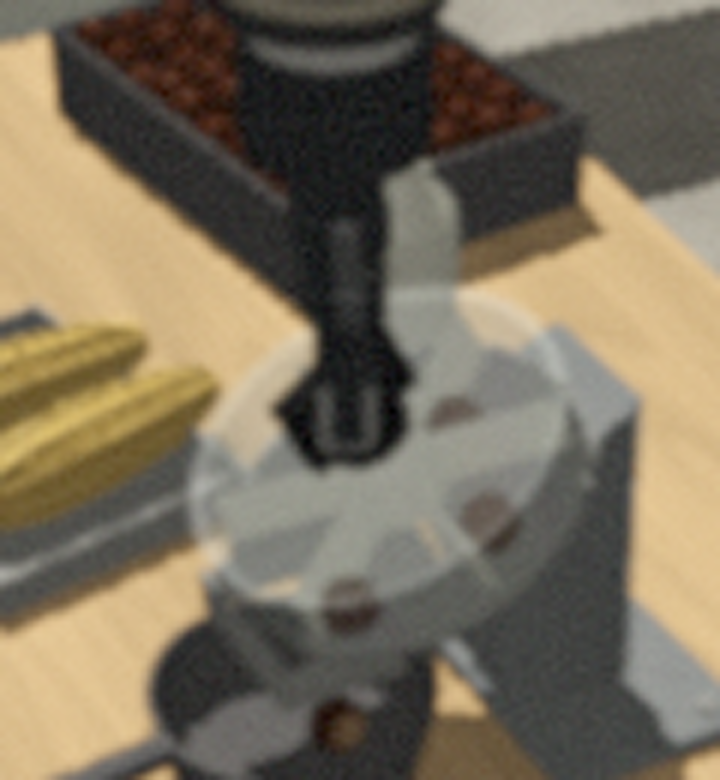

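{"api": "move_arm", "payload": {"motion": [[0,0,0,0.05,0.57],[0,0,0,0.1,0.57],[0,0,0,0.15,0.57],[0,0,0,0.2,0.57],[0,0,0,0.25,0.57],[0,0,0,0.3,0.57],[0,0,0,0.35,0.57],[0,0,0,0.4,0.57]]}}

```text
time: 14.75
tcp_pos: [0.5972, 0.0284, 0.1733]
tool_rot: [3.141, -0.001, 2.384]
contact_force: [-1.9, 4.0, 1.8]
width: 0.0366
```

```bash
python3 -c "
from h import *
plan()
cap('side','s11')
crop('s11',190,90,310,220,6,'c16')"
```

```text
t 14.75 tcp [0.5972 0.0284 0.1733] rot [ 3.141e+00 -1.000e-03  2.384e+00] q [4.700e-02 4.320e-01 1.230e-01 1.262e+00 1.000e-03 8.050e-01] w 0.0366 F [-1.89  4.01  1.79] M [0.811 0.207 0.414]
```

View pics/c16.png

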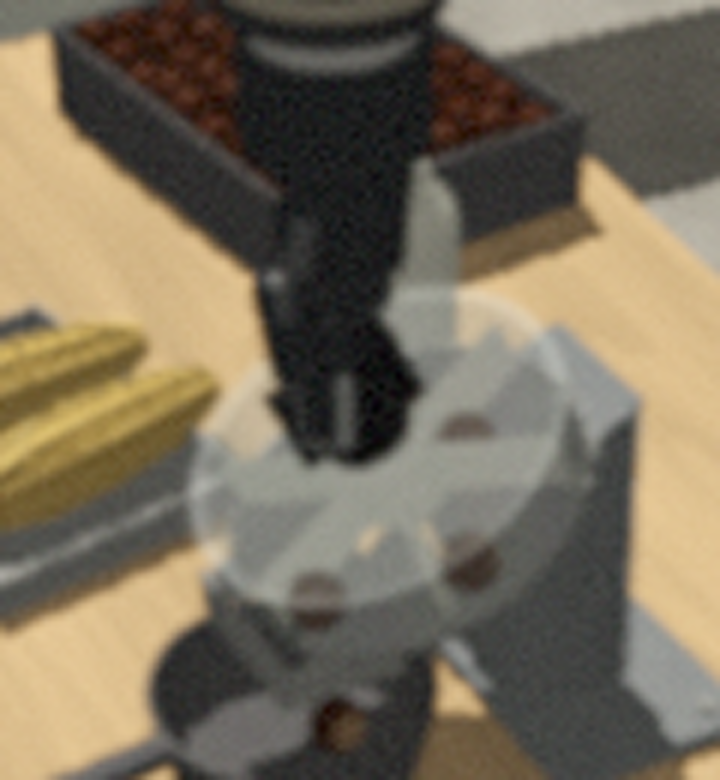

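{"api": "move_arm", "payload": {"motion": [[0,0,0,0.05,0.57],[0,0,0,0.1,0.57],[0,0,0,0.15,0.57],[0,0,0,0.2,0.57],[0,0,0,0.25,0.57],[0,0,0,0.28,0.57],[0,0,0,0.28,0.57],[0,0,0,0.28,0.57]]}}

```text
time: 15.8
tcp_pos: [0.5973, 0.028, 0.1733]
tool_rot: [-3.142, 0.0, 2.104]
contact_force: [0.5, -0.1, 0.4]
width: 0.0369
```

```bash
python3 -c "
from h import *
plan()
cap('side','s12')
crop('s12',190,90,310,220,6,'c17')"
```

```text
t 15.8 tcp [0.5973 0.028  0.1733] rot [-3.142  0.     2.104] q [ 0.047  0.432  0.123  1.262 -0.     1.084] w 0.0369 F [ 0.48 -0.12  0.38] M [ 0.01   0.037 -0.028]
```

View pics/c17.png

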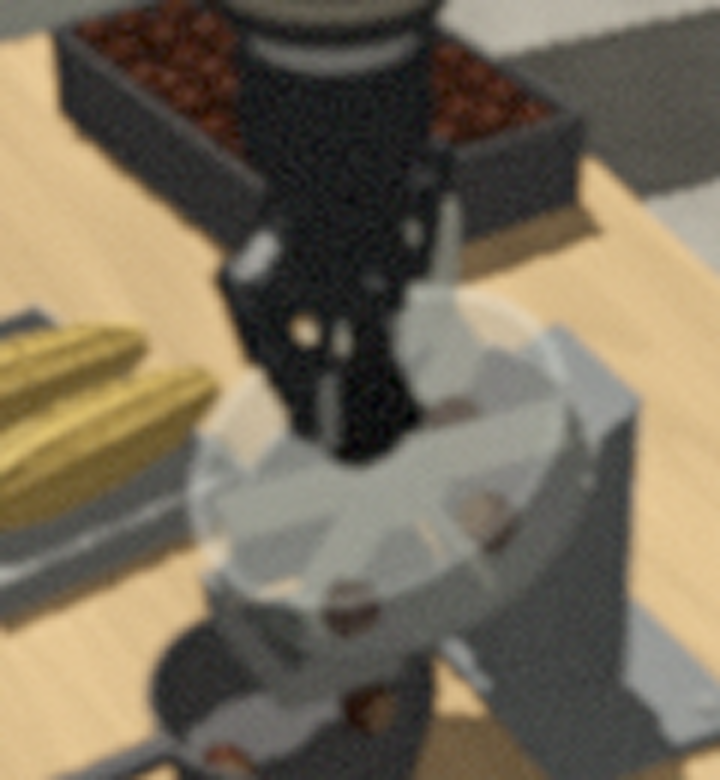

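Click 2 is done: two chestnuts in the pan, at crop (225,757) and (370,705).

{"api": "move_arm", "payload": {"motion": [[0,0,0,0.07,0.57],[0,0,0,0.14,0.57],[0,0,0,0.21,0.57],[0,0,0,0.28,0.57],[0,0,0,0.35,0.57],[0,0,0,0.42,0.57],[0,0,0,0.5,0.57],[0,0,0,0.5,0.57]]}}

```text
time: 16.85
tcp_pos: [0.5976, 0.028, 0.1736]
tool_rot: [3.141, -0.0, 1.604]
contact_force: [1.1, -0.1, 2.8]
width: 0.0369
```

```bash
python3 -c "
from h import *
plan()
cap('side','s13')
crop('s13',190,90,310,220,6,'c18')"
```

```text
t 16.85 tcp [0.5976 0.028  0.1736] rot [ 3.141 -0.     1.604] q [0.047 0.431 0.123 1.262 0.    1.585] w 0.0369 F [ 1.13 -0.14  2.78] M [ 0.138 -0.301  0.388]
```

View pics/c18.png

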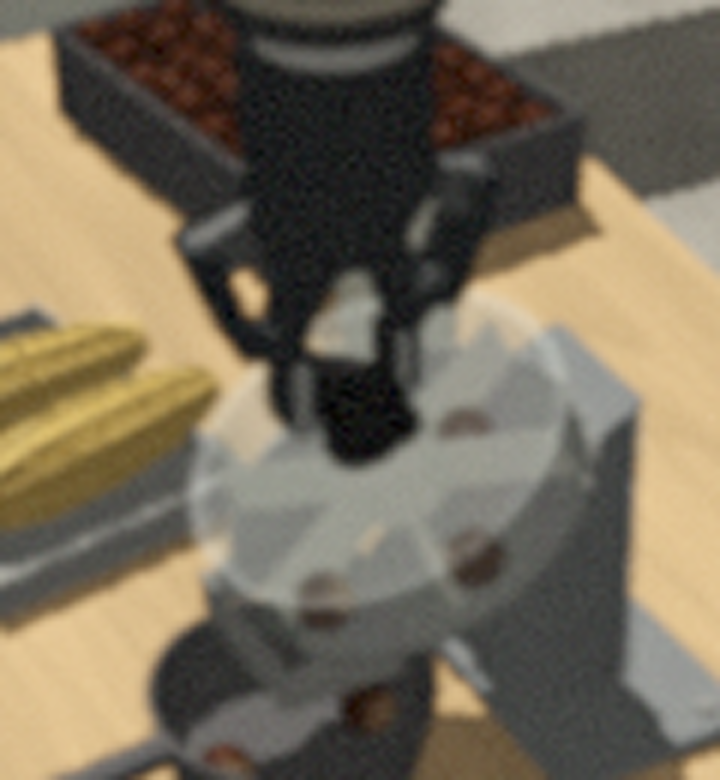

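{"api": "move_arm", "payload": {"motion": [[0,0,0,0.05,0.57],[0,0,0,0.1,0.57],[0,0,0,0.14,0.57],[0,0,0,0.18,0.57],[0,0,0,0.22,0.57],[0,0,0,0.25,0.57],[0,0,0,0.25,0.57],[0,0,0,0.25,0.57]]}}

```text
time: 17.9
tcp_pos: [0.5972, 0.028, 0.1732]
tool_rot: [-3.141, 0.0, 1.354]
contact_force: [-0.2, -0.9, 0.6]
width: 0.0368
```

```bash
python3 -c "
from h import *
plan()
cap('side','s14')
crop('s14',190,90,310,220,6,'c19')"
```

```text
t 17.9 tcp [0.5972 0.028  0.1732] rot [-3.141  0.     1.354] q [ 0.047  0.432  0.123  1.262 -0.     1.835] w 0.0368 F [-0.17 -0.93  0.55] M [ 0.013 -0.015 -0.017]
```

View pics/c19.png

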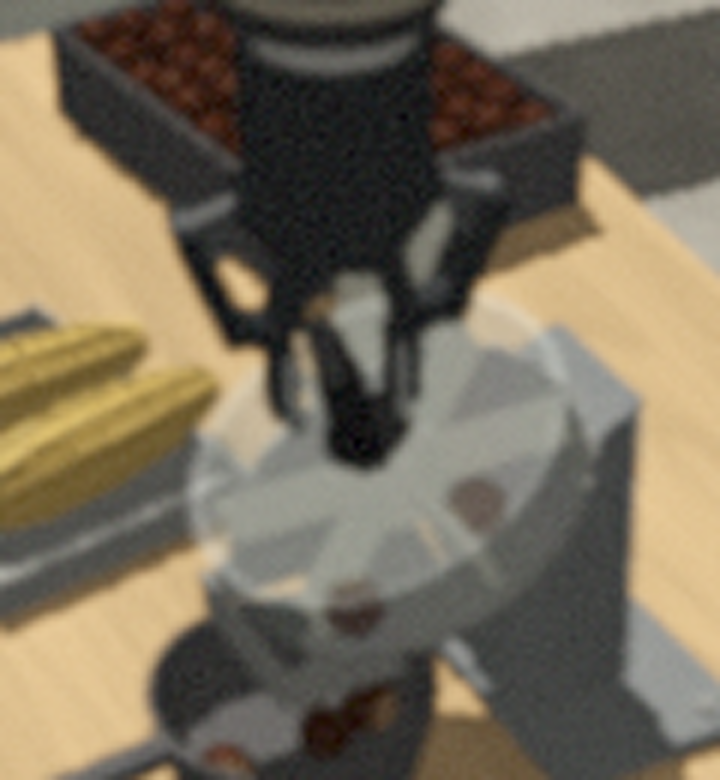

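Click 3 is done: three chestnuts in the pan, two in the drum. I'll back the fork off slightly and lift straight up.

{"api": "move_arm", "payload": {"motion": [[0,0,0,-0.12,0.55],[0,0,0,-0.25,0.5],[0,0,0,-0.25,0.5],[0,0,-15,-0.25,0.5],[0,0,-35,-0.25,0.5],[0,0,-60,-0.25,0.5],[0,0,-95,-0.25,0.5],[0,0,-110,-0.25,0.5]]}}

```text
time: 18.95
tcp_pos: [0.5978, 0.028, 0.2864]
tool_rot: [3.138, -0.0, 1.601]
contact_force: [0.3, 0.3, 0.5]
width: 0.043
```

{"api": "move_arm", "payload": {"motion": [[0,-40,0,0,0.3],[0,-90,0,0,0],[0,-130,0,0,0],[0,-160,0,0,0],[0,-170,0,0,0],[0,-170,0,0,0],[0,-170,0,0,0],[0,-170,0,0,0]]}}

```text
time: 19.95
tcp_pos: [0.428, 0.0226, 0.2831]
tool_rot: [-3.141, 0.0, 1.603]
contact_force: [0.5, -0.5, 0.5]
width: 0.0854
```

```bash
python3 -c "
from h import *
plan()
cap('side','s15');cap('top','t15')
crop('s15',190,90,310,220,6,'c20')
crop('t15',120,120,400,240,2.8,'c21')"
```

```text
t 19.95 tcp [0.428  0.0226 0.2831] rot [-3.141  0.     1.603] q [ 0.053  0.063 -0.08   1.429  0.     1.592] w 0.0854 F [ 0.5  -0.51  0.49] M [ 0.001 -0.021  0.042]
```

View pics/c20.png

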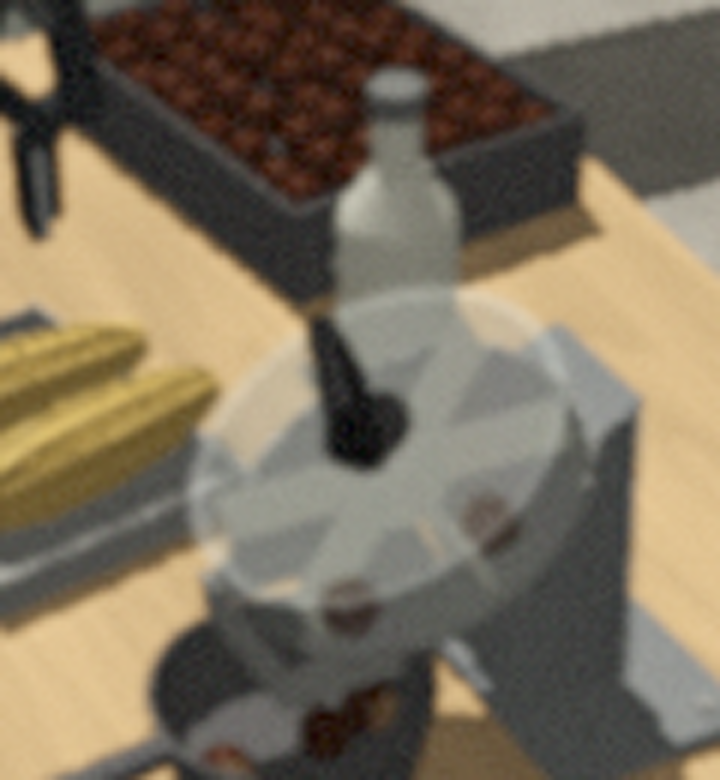

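View pics/t15.png

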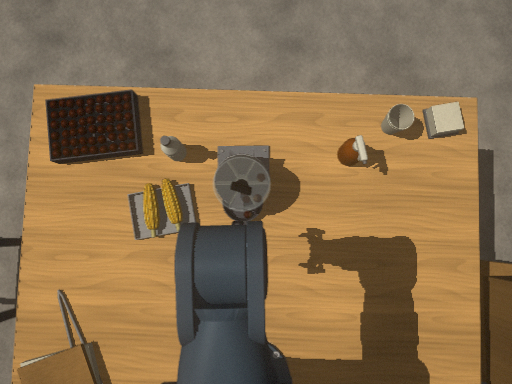

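The pictures show three chestnuts in the pan and two in the drum. The rotor rests at a click, the tray and bottles are where they were, and the gripper is clear. Handing in.

```bash
python3 -c "
from station import manip
print(manip.close_job())"
```

```text
the job is handed in; nothing more can be done
None
```

I set the pan under the outlet, turned the knob three clicks clockwise, and handed the job in at about 20 s of the 72 s allowed. The hand-in gives no verdict.

- **Pan:** I gripped it by the handle, carried it about 10 mm above the counter and set it down. I measured its centre within about 5 mm of the point below the outlet. I took that from the pictures around the release and did not measure it again after the chestnuts fell.
- **Knob:** The interface cannot tilt the tool, so I could not line the gripper up with the knob's leaning axis. I turned the bar with the part-open fingers used as a fork. At each click the torque rose to about 0.4 N m and then dropped to zero. The pictures showed one more chestnut in the pan each time.
- **Last checks:** The final pictures show three chestnuts in the pan, two in the drum and the rotor resting at a click. The corn tray and bottles look unmoved. The open gripper was clear of everything, with force readings near zero.
- **Disagreements:** The two cameras disagreed on the dispenser's pose by about 3 mm. This did not affect the result.

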